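Slide a colour standard under the comparator's spring clip

TASK

Load the blue colour-standard slide into the white comparator stage: press the orange thumb bar down with one fingertip so that the spring clip's nose lifts, and with the bar held down push the slide along its channel under the nose with the other fingertip until it is fully home against the black end stop. Keep the bar down until the slide is home, then let go so that the clip closes on top of the slide, and move clear. Only press and push: do not lift or tip the slide, and leave the bottles, vial and flask where they stand.

Things in the scene. Friction and masses are not known exactly. Their poses are not given: they have to be found in the camera images.
- stage: White comparator stage, fixed, 170 x 122 mm. Origin on the bench under its middle; +x is the way the slide is pushed, +y to the left of that (the orange bar's side), z up. Stage coordinates below are in this frame. The low foot under the bar is 20 mm high. Behind x = -80 mm there is no stage, only the bar's end.
- channel (a point): Middle of the channel's flat bed: stage x = 0, y = -20, z = 40 mm. The bed runs from stage x = -80 to +75 mm between two aluminium rails, 8 mm high and 6 mm thick, whose inner faces are at y = -49.5 and +9.5 mm. A fingertip has room between the rails behind the slide.
- stop_face (a point): Middle of the black end stop's face, which the slide's leading edge must meet: stage x = +75, y = -20 mm, 47 mm above the bench. The stop is 14 mm high above the bed.
- slide_center (a point): Centre of the loose blue slide with five amber windows in a row: 80 mm long (x, along the channel), 56 mm wide (y), 14 mm thick; about 90 g. It lies flat in the channel, short of the clip's nose, 38 to 56 mm from home. Its trailing edge is 40 mm behind this point (-x), its underside 7 mm below. Home: its centre at stage x = +35, y = -20 mm.
- bar_mid (a point): Point on the orange thumb bar's top face, half-way along, 24 mm out from the clip's shaft. The bar lies at stage x = -95 to 0 and reaches 3 to 39 mm out from the shaft. At rest it slopes 0.30 rad up away from the shaft, this point 52 mm above the bench. Press it anywhere along its length; a fingertip may slide along it. 24 mm out it takes 2.5 N to start, about 6 N at 0.30 rad.
- shaft (a point): Clip's shaft, the axis it rocks about, parallel to stage x at stage y = +20, z = 43 mm; this point at stage x = -47.5 mm. With the clip turned 0.30 rad the bar is level, its top 45 mm above the bench and 5 mm above the bed: a fingertip on it and another at the same height in the channel, behind the slide, can then move along +x together.
- nose (a point): Middle of the underside of the steel clip's nose, 40 mm from the shaft on the side away from the bar (stage y = -20 mm); the nose spans stage x = 44 to 66 mm. At rest it is 8 mm above the bed and blocks the 14 mm slide; pressing the bar lifts it, by 12 mm at 0.30 rad. The steel arm carrying it tops out 26 mm above the bed at rest.
- clip (a joint): Turn of the rocking spring clip, rad: 0 at rest (nose down, bar up), grows as the bar is pressed, limit 0.42. Above about 0.16 the nose is clear of the slide's top; resting on the slide it reads about 0.15. Springs back when let go.
- slide: The blue slide again; this origin is the middle of its underside, axes as the stage's.
- hdpe_bottle: White plastic bottle, 52 x 52 mm, 112 mm tall, origin under its middle. Leave alone.
- amber_bottle: Small amber glass bottle with white cap, 38 mm across, 75 mm tall, origin under its middle. Leave alone.
- vial: Glass vial of amber sample with white cap, 29 mm across, 84 mm tall, origin under its middle. Leave alone.
- flask: Small conical flask, red contents, clear stopper, 68 mm across, 102 mm tall, origin under its middle. Leave alone.
Things that resemble listed ones, but are neither listed nor needed, are in the scene too. Several things have the shape of the slide; the one meant has the colours described above.

How it is judged:
By the outcome, as a careful person would: the job done as asked, in the order asked, and still so for the second after the job is handed in, with the robot touching nothing.
It also fails if it takes over 42 s, if anything falls off the work surface, if the arm or the gripper's body presses on something with over 40 N, if the wrist force passes 120 N, or if a joint passes its speed limit or range.

ROBOT

A 6-joint arm with a two-finger parallel gripper is mounted at the origin on the work surface. World frame = base frame: x ahead of the robot, y to its left, z up, the work surface at z = 0. Lengths are in mm, angles in rad, forces in N, time in s.
With the tool pointing down it reaches from about 275 to 750 mm from the base axis. Payload 10.2 kg.
Tool frame: the origin (TCP) lies on the front face of the gripper's body, between the roots of the fingers; the fingertips stand 73 mm ahead of it and the grasp point (between the pads) lies 54 mm ahead of it; z points along the fingers, y is the line along which they close (so a half turn about z gives the same grasp; the last joint's range is limited). The gripper opens to 85 mm and grips with 20 to 120 N. Pads are 22 mm wide; open, the fingers measure 114 mm over their backs; the gripper's body (76 mm by 85 mm) begins 54 mm behind the grasp point. The pads swing forward as they close: fully open they stand 13 mm farther back than shut.
Start: joints at [1.096, 0.313, 1.498, -0, 1.331, -0.223], TCP at [130.815, 508.448, 303.894] pointing down, gripper open.
Joint ranges: [-2.94, 2.94], [-0.97, 2.17], [0.19, 2.56], [-1.23, 4.37], [0.02, 3.11], [-2.88, 2.88]. Speed limits (rad/s): [2.39, 2.39, 3.01, 3.14, 3.14, 3.14].

INTERFACE

Orientations are given as a unit quaternion [w, x, y, z].
In Python, from rig import * gives the robot as it stands.
- The arm moves only by the tool step_arm, never from a script. Its argument "plan" is a list of rows, each an object with "offset": the shift along the tool's x, y, z in cm, a list of three; "rot": the turn, a rotation vector about the tool's x, y, z in degrees, a list of three; "gripper": the finger opening in cm, from 0 to 8.54. In form: [{"offset": [x, y, z], "rot": [wx, wy, wz], "gripper": gripper}, ...]. A call has 1 to 12 rows; each row is the pose to reach, as a shift and turn from the pose commanded when the call began, along the tool's axes at that moment; what a row does not reach only later rows make up. A row lasts 1/10 s, in which the tool goes at most 50 mm and 8.59 degrees, less where a joint would pass 70% of its speed; a pose out of reach is approached as far as the arm can. A call with a gripper value outside its range is refused whole. The fingers move at their own pace and stop on an object; "squeeze" is the grip in N (left out, the last holds). Time passes only in rows, so rows that repeat a pose let the fingers close. It gives the time, the measured TCP pose, the force, the opening and the grip force at its end, in the units of the state.
- sense(): the state, without advancing time (a new reading comes with each control period).
- capture(name): name is "scene" or "top"; returns a dict with "color" (420x560x3 uint8, red, green, blue), "depth" (420x560 float32, mm along the optical axis (not along the pixel's ray), 0 where there is no reading), "vertical_fov" (degrees; the focal length in pixels is half the picture's height over the tangent of half this angle, whatever the lens; pixels are square), "cx", "cy" (the principal point, pixels), "k1" (the pictures are not rectified: a ray, as slopes to the right and down, at radius r is drawn at 1 + k1 r^2 times it, then the intrinsics apply), "rvec" (rotation vector, rad) and "tvec" (3), from world to camera coordinates, as OpenCV has them. Camera axes: x right, y down, z forward; pixel columns grow to the right and rows downward; lengths in mm; the calibration is good to about 2 mm. A picture is of the moment at which its call begins.
- finish_job(): hands the job in; it is judged then, once.
The state is a dict: "time_s": time; "joints": joint angles; "dq": joint speeds; "tau": joint torques, N m; "eef_pos": TCP position; "ee_rot": TCP orientation; "force": force on the tool from outside, world axes, zero at the start; "wrist_torque": the same for the moment, N m; "grip_width": opening from 0.0 (shut) to 1.0 (fully open); "grip_force": force on a finger pad.
Only numpy, scipy, OpenCV 4.12 (cv2) and the standard library are available. Lean on these libraries where they do the work, as an engineer would, in place of code of your own. Each camera call takes 0.05 s, during which the arm holds its last target. There are 200 camera calls.

## Working session

There is one attempt and no reset: what is moved stays moved. The work goes in short steps, Python scripts to look and compute and a tool call to move; the robot and the scene stay as the last step left them, time stands still between calls to the robot, and variables do not carry over. Pictures are saved under pics/ and viewed, at most 10 in all, crops included, and the job is handed in when it is done.

Besides the shell and the picture viewer there is one more tool, called after "Request:" by a JSON object that holds its "name" and its "arguments", one argument or row to a line. step_arm: Moves the arm, as the interface text tells. Its arguments: {"type":"object","properties":{"plan":{"type":"array"},"squeeze":{"type":"number"}},"required":["plan"]}

```bash
mkdir -p pics
cat > h.py <<'E'
from rig import *
import numpy as np, cv2
def cam(n):
    c=capture(n); f=210/np.tan(np.radians(c["vertical_fov"])/2)
    c["K"]=np.array([[f,0,c["cx"]],[0,f,c["cy"]],[0,0,1.]]); c["R"]=cv2.Rodrigues(np.array(c["rvec"],float))[0]; c["t"]=np.array(c["tvec"],float)
    c["D"]=np.array([c["k1"],0,0,0.]);return c
def ray(c,px):
    p=cv2.undistortPoints(np.array(px,float).reshape(-1,1,2),c["K"],c["D"]).reshape(-1,2)
    d=np.c_[p,np.ones(len(p))]@c["R"]; return -c["R"].T@c["t"],d
def onz(c,px,z):
    o,d=ray(c,px); return o+d*((z-o[2])/d[:,2])[:,None]
def dep(c,px):
    o,d=ray(c,px); z=np.array([c["depth"][int(round(v)),int(round(u))] for u,v in px]); return o+d*z[:,None]
def proj(c,P):
    return cv2.projectPoints(np.array(P,float).reshape(-1,1,3),np.array(c["rvec"],float),c["t"],c["K"],c["D"])[0].reshape(-1,2)
E
python3 - <<'E'
from h import *
for n in("scene","top"):
    c=cam(n); cv2.imwrite(f"pics/{n}0.png",c["color"][:,:,::-1]); print(n,c["K"][0,0],c["k1"],-c["R"].T@c["t"],c["R"][2])
s=sense();print(s["eef_pos"],s["ee_rot"],s["time_s"],s["force"],s["grip_width"])
E
```

```text
scene 395.0144754280564 0.020500465603966806 [863.43666244 429.57000795 827.65626165] [-0.29306498 -0.42910551 -0.85438947]
top 419.1649664736548 0.02675274515506011 [532.15142249  48.77958391 999.5086086 ] [ 0.04466735  0.00103365 -0.99900138]
[130.74520004 508.31485017 303.39462276] [-1.85423120e-04  1.25576070e-01  9.92083830e-01 -5.39904522e-04] 0.1 [-0.35615711 -0.71532772  0.23270313] 1.0004949138153687
```

View pics/scene0.png

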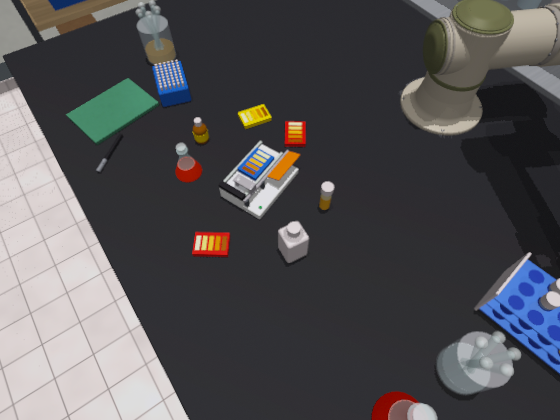

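View pics/top0.png

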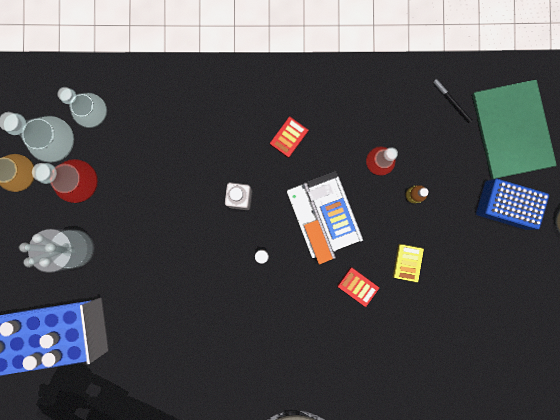

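The slide-shaped things in the top view are red at (289,137) and (358,287), yellow at (409,263), and blue with amber windows at (338,218), lying in the white stage. The blue one fits the description. The black stop is near (323,180) and the orange bar near (318,241). I'll confirm with an enlarged crop and measure.

Run:
```python
from h import *
c=cam("top"); im=c["color"]; hsv=cv2.cvtColor(im,cv2.COLOR_RGB2HSV)
cv2.imwrite("pics/crop1.png",cv2.resize(im[165:275,270:380][:,:,::-1],None,fx=5,fy=5,interpolation=cv2.INTER_CUBIC))
roi=np.zeros(im.shape[:2],np.uint8); roi[165:275,270:375]=1
def blob(lo,hi):
    m=cv2.inRange(hsv,lo,hi)*roi; n,l,s,ce=cv2.connectedComponentsWithStats(m); k=1+np.argmax(s[1:,4]); return (l==k).astype(np.uint8),s[k]
for nm,lo,hi,z in(("blue",(100,120,60),(125,255,255),54),("orange",(8,200,120),(16,255,255),52),("white",(0,0,150),(180,50,255),40)):
    m,s=blob(lo,hi); cn=np.vstack(cv2.findContours(m,0,1)[0]); r=cv2.minAreaRect(cn); b=cv2.boxPoints(r)
    w=onz(c,b,z); wc=onz(c,[r[0]],z)[0]
    print(nm,s,np.round(b).tolist()); print(np.round(w,1).tolist(),wc.round(1),[np.linalg.norm(w[i]-w[i-1]).round(1) for i in(1,2)],[np.degrees(np.arctan2(*(w[i]-w[i-1])[[1,0]])).round(1) for i in(1,2)])
```

```text
blue [320 198  36  41 401] [[320.0, 206.0], [343.0, 197.0], [355.0, 230.0], [332.0, 239.0]]
[[594.6, -54.0, 54.0], [614.4, -105.7, 54.0], [540.8, -133.2, 54.0], [521.1, -81.6, 54.0]] [567.7 -93.7  54. ] [np.float64(55.4), np.float64(78.6)] [np.float64(-69.1), np.float64(-159.6)]Traceback (most recent call last):
  File "<stdin>", line 8, in <module>
  File "<stdin>", line 6, in blob
    return _wrapfunc(a, 'argmax', axis=axis, out=out, **kwds)
    return bound(*args, **kwds)
ValueError: attempt to get argmax of an empty sequence
```

View pics/crop1.png

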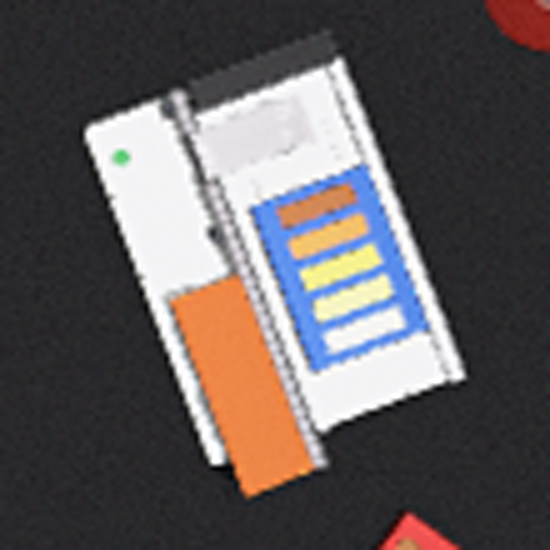

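The crop confirms it: the blue slide with five amber windows (spanning about (250–425,165–370)) lies in the channel, short of the nose, with the orange bar to its left. Next I'll fit the stage frame.

```bash
cat > fit.py <<'E'
from h import *
import sys
def bb(hsv,lo,hi,roi):
    m=cv2.inRange(hsv,lo,hi)*roi; m=cv2.morphologyEx(m,cv2.MORPH_CLOSE,np.ones((3,3)))
    n,l,s,ce=cv2.connectedComponentsWithStats(m); k=1+np.argmax(s[1:,4]); return cv2.findContours((l==k).astype(np.uint8),0,1)[0][0]
def quad(cn):
    h=cv2.convexHull(cn); return cv2.approxPolyN(h,4,ensure_convex=True).reshape(-1,2).astype(float)
if __name__=="__main__":
  for n,r in(("top",(165,275,270,375)),("scene",(135,220,210,310))):
    c=cam(n); hsv=cv2.cvtColor(c["color"],cv2.COLOR_RGB2HSV); roi=np.zeros(hsv.shape[:2],np.uint8); roi[r[0]:r[1],r[2]:r[3]]=1
    for nm,lo,hi,z in(("blue",(100,110,60),(125,255,255),54),("orange",(6,150,90),(17,255,255),52)):
        if nm=="blue" and n=="scene": pass
        q=quad(bb(hsv,lo,hi,roi)); w=onz(c,q,z); wd=dep(c,[q.mean(0)])[0]
        print(n,nm,q.tolist(),"\n",w.round(1)[:,:2].tolist(),"mean",w.mean(0).round(1),"depthpt",wd.round(1))
E
python3 fit.py
```

```text
top blue [[355.0, 230.0], [332.0, 239.0], [320.0, 206.0], [343.0, 197.0]] 
 [[540.9, -133.0], [520.7, -81.1], [595.2, -54.6], [615.5, -106.7]] mean [568.1 -93.8  54. ] depthpt [567.9 -93.6  55.6]
top orange [[332.0, 258.0], [319.0, 264.0], [304.0, 224.0], [317.0, 220.0]] 
 [[478.0, -81.0], [464.6, -51.6], [554.7, -18.4], [563.7, -47.9]] mean [515.3 -49.7  52. ] depthpt [515.2 -49.6  53.8]
scene blue [[275.0, 157.0], [255.0, 180.0], [236.0, 169.0], [256.0, 147.0]] 
 [[518.4, -81.6], [597.3, -51.6], [617.3, -105.6], [539.5, -135.5]] mean [568.1 -93.6  54. ] depthpt [569.6 -91.7  56.1]
scene orange [[301.0, 154.0], [279.0, 180.0], [267.0, 176.0], [289.0, 150.0]] 
 [[458.8, -53.4], [549.4, -19.9], [566.4, -46.1], [475.9, -81.1]] mean [512.6 -50.1  52. ] depthpt [513.1 -50.3  51. ]
```

Both views agree:
- **Stage:** origin ≈ (572, −70), yaw ≈ 20.5°.
- **Slide:** stage x ≈ −12, so about 47 mm to go.
- **Approach:** TCP above stage (−70, +13.7), which is world (502, −82), with tool y along stage y and the fingers 50 mm apart.

Request:
{"name": "step_arm", "arguments": {
  "plan": [
    {"offset": [-1, -1, 0], "rot": [0, 0, 0], "gripper": 5.0},
    {"offset": [-3, -3, 0], "rot": [0, 0, 0], "gripper": 5.0},
    {"offset": [-6, -6, 0], "rot": [0, 0, 0], "gripper": 5.0},
    {"offset": [-9, -9, 0], "rot": [0, 0, 0], "gripper": 5.0},
    {"offset": [-12, -12, 0], "rot": [0, 0, 0], "gripper": 5.0},
    {"offset": [-15, -15, 0], "rot": [0, 0, 0], "gripper": 5.0},
    {"offset": [-18, -18, 0], "rot": [0, 0, 0], "gripper": 5.0},
    {"offset": [-21, -21, 0], "rot": [0, 0, 0], "gripper": 5.0},
    {"offset": [-24, -24, 0], "rot": [0, 0, 0], "gripper": 5.0},
    {"offset": [-27, -27, 0], "rot": [0, 0, 0], "gripper": 5.0},
    {"offset": [-29, -29, 0], "rot": [0, 0, 0], "gripper": 5.0},
    {"offset": [-30, -30, 0], "rot": [0, 0, 0], "gripper": 5.0}
  ]
}}

```text
time_s: 1.45
eef_pos: [347.1, 140.7, 303.9]
ee_rot: [0.0, 0.127, 0.992, -0.0]
force: [0.4, -0.3, 0.6]
grip_width: 0.585
grip_force: 0.0
```

Request:
{"name": "step_arm", "arguments": {
  "plan": [
    {"offset": [-1, -1, 0], "rot": [0, 0, -2], "gripper": 5.0},
    {"offset": [-3, -3, 0], "rot": [0, 0, -5], "gripper": 5.0},
    {"offset": [-6, -5, 0], "rot": [0, 0, -9], "gripper": 5.0},
    {"offset": [-9, -8, 1], "rot": [0, 0, -14], "gripper": 5.0},
    {"offset": [-12, -11, 3], "rot": [0, 0, -19], "gripper": 5.0},
    {"offset": [-15, -13, 5], "rot": [0, 0, -24], "gripper": 5.0},
    {"offset": [-18, -15, 7], "rot": [0, 0, -29], "gripper": 5.0},
    {"offset": [-20, -17, 9], "rot": [0, 0, -33], "gripper": 5.0},
    {"offset": [-20.6, -17.8, 11], "rot": [0, 0, -34.9], "gripper": 5.0},
    {"offset": [-20.6, -17.9, 12], "rot": [0, 0, -34.9], "gripper": 5.0},
    {"offset": [-20.6, -17.9, 12], "rot": [0, 0, -34.9], "gripper": 5.0},
    {"offset": [-20.6, -17.9, 12], "rot": [0, 0, -34.9], "gripper": 5.0}
  ]
}}

```text
time_s: 2.65
eef_pos: [501.3, -81.1, 184.7]
ee_rot: [0.0, -0.178, 0.984, -0.0]
force: [-0.5, -0.4, 0.5]
grip_width: 0.585
grip_force: 0.0
```

Run:
```python
from h import *
s=sense();print({k:np.round(s[k],3) for k in("time_s","eef_pos","ee_rot","force","grip_width")})
th=np.radians(20.5);ex=np.array([np.cos(th),np.sin(th)]);ey=np.array([-ex[1],ex[0]])
d=np.array(s["eef_pos"])[:2]-[572.3,-70.4];print("stage",d@ex,d@ey)
a,b=[cam(n)["color"] for n in("scene","top")]
v=np.hstack([cv2.resize(x[r[0]:r[0]+100,r[1]:r[1]+100][:,:,::-1],None,fx=4,fy=4,interpolation=cv2.INTER_CUBIC) for x,r in((a,(90,220)),(b,(180,270)))])
cv2.imwrite("pics/c2.png",v)
```

```text
{'time_s': np.float64(2.65), 'eef_pos': array([501.29 , -81.133, 184.741]), 'ee_rot': array([ 0.   , -0.178,  0.984, -0.   ]), 'force': array([-0.52 , -0.436,  0.49 ]), 'grip_width': np.float64(0.585)}
stage -70.27185019222098 14.81511836935337
```

View pics/c2.png

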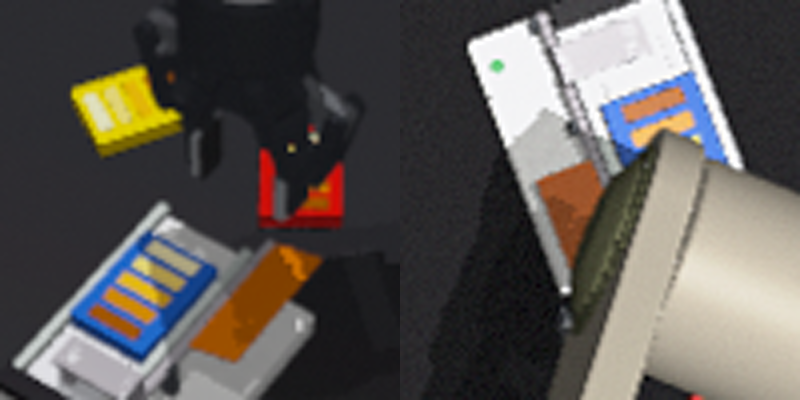

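The left half is the scene crop: both fingertips hang above the stage, one at crop (205,172) over the channel and one at (285,215) over the bar. The top view is blocked by the wrist. I'll estimate the fingertip height from the depth image.

Run:
```python
from h import *
c=cam("scene"); th=np.radians(20.5);R=np.array([[np.cos(th),np.sin(th)],[-np.sin(th),np.cos(th)]])
for u0,u1,v0,v1 in((264,278,118,138),(283,300,126,148)):
    px=[(u,v) for v in range(v0,v1) for u in range(u0,u1) if c["depth"][v,u]>0]
    P=dep(c,px); k=(P[:,2]>85)&(P[:,2]<150); P=P[k]; S=np.c_[(P[:,:2]-[572.3,-70.4])@R.T,P[:,2]]
    S=S[S[:,2].argsort()]; print(S[:12:2].round(1).tolist(), np.percentile(S,[5,95],axis=0).round(1).tolist())
```

```text
[[-65.1, -10.0, 116.7], [-66.1, -10.6, 118.8], [-75.5, -11.4, 120.2], [-68.4, -9.3, 121.0], [-59.8, -14.8, 122.0], [-69.2, -9.9, 123.4]] [[-78.3, -22.3, 120.2], [-58.6, -9.2, 148.5]]
[[-66.6, 46.1, 116.4], [-59.1, 45.4, 119.7], [-64.3, 50.2, 121.4], [-59.4, 45.1, 122.8], [-62.9, 48.2, 125.0], [-60.0, 41.8, 127.0]] [[-72.3, 41.9, 120.9], [-58.2, 53.8, 147.9]]
```

The tips are about 68.5 mm ahead of the TCP. I'll descend to just above the bar, then press slowly to a tip height of about 45 mm.

Request:
{"name": "step_arm", "arguments": {
  "plan": [
    {"offset": [0, 0, 1.5], "rot": [0, 0, 0], "gripper": 5.0},
    {"offset": [0, 0, 3.5], "rot": [0, 0, 0], "gripper": 5.0},
    {"offset": [0, 0, 5], "rot": [0, 0, 0], "gripper": 5.0},
    {"offset": [0, 0, 5.7], "rot": [0, 0, 0], "gripper": 5.0},
    {"offset": [0, 0, 5.7], "rot": [0, 0, 0], "gripper": 5.0}
  ]
}}

```text
time_s: 3.3
eef_pos: [501.4, -81.3, 126.8]
ee_rot: [-0.0, -0.178, 0.984, 0.0]
force: [-0.2, 0.1, 0.8]
grip_width: 0.583
grip_force: 0.0
```

Request:
{"name": "step_arm", "arguments": {
  "plan": [
    {"offset": [0, 0, 0.2], "rot": [0, 0, 0], "gripper": 5.0},
    {"offset": [0, 0, 0.4], "rot": [0, 0, 0], "gripper": 5.0},
    {"offset": [0, 0, 0.6], "rot": [0, 0, 0], "gripper": 5.0},
    {"offset": [0, 0, 0.8], "rot": [0, 0, 0], "gripper": 5.0},
    {"offset": [0, 0, 0.8], "rot": [0, 0, 0], "gripper": 5.0},
    {"offset": [0, 0, 0.8], "rot": [0, 0, 0], "gripper": 5.0}
  ]
}}

```text
time_s: 3.9
eef_pos: [501.7, -81.4, 119.1]
ee_rot: [0.0, -0.178, 0.984, -0.0]
force: [0.0, 2.0, 3.8]
grip_width: 0.584
grip_force: 1.8
```

Request:
{"name": "step_arm", "arguments": {
  "plan": [
    {"offset": [0, 0, 0.2], "rot": [0, 0, 0], "gripper": 5.0},
    {"offset": [0, 0, 0.4], "rot": [0, 0, 0], "gripper": 5.0},
    {"offset": [0, 0, 0.5], "rot": [0, 0, 0], "gripper": 5.0},
    {"offset": [0, 0, 0.5], "rot": [0, 0, 0], "gripper": 5.0},
    {"offset": [0, 0, 0.5], "rot": [0, 0, 0], "gripper": 5.0}
  ]
}}

```text
time_s: 4.4
eef_pos: [501.6, -81.3, 114.0]
ee_rot: [0.0, -0.178, 0.984, 0.0]
force: [-0.1, 4.1, 7.3]
grip_width: 0.583
grip_force: 3.3
```

Run:
```python
from h import *
s=sense();print({k:np.round(s[k],3) for k in("time_s","eef_pos","force","wrist_torque","grip_width")})
a=cam("scene")["color"]
cv2.imwrite("pics/c3.png",cv2.resize(a[115:215,205:325][:,:,::-1],None,fx=5,fy=5,interpolation=cv2.INTER_CUBIC))
```

```text
{'time_s': np.float64(4.4), 'eef_pos': array([501.567, -81.261, 113.974]), 'force': array([-0.057,  4.065,  7.327]), 'wrist_torque': array([0.794, 0.105, 0.004]), 'grip_width': np.float64(0.583)}
```

View pics/c3.png

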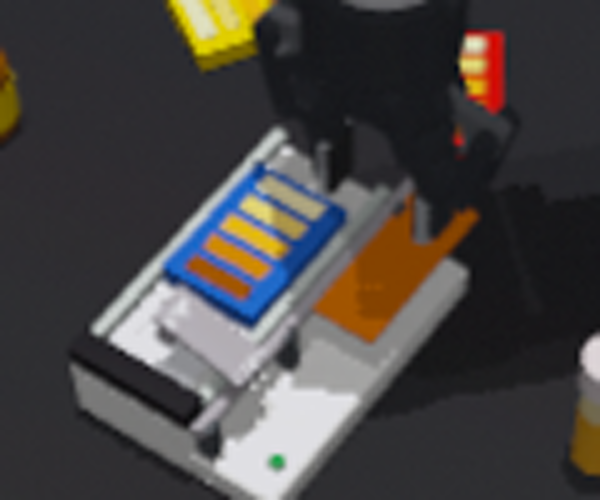

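The bar is pressed nearly level, the raised nose shows at about (225,320), and the channel finger stands behind the slide at about (335,165). Now I'll push along tool −x.

Request:
{"name": "step_arm", "arguments": {
  "plan": [
    {"offset": [-0.3, 0, 0], "rot": [0, 0, 0], "gripper": 5.0},
    {"offset": [-0.6, 0, 0], "rot": [0, 0, 0], "gripper": 5.0},
    {"offset": [-0.9, 0, 0], "rot": [0, 0, 0], "gripper": 5.0},
    {"offset": [-1.2, 0, 0], "rot": [0, 0, 0], "gripper": 5.0},
    {"offset": [-1.5, 0, 0], "rot": [0, 0, 0], "gripper": 5.0},
    {"offset": [-1.8, 0, 0], "rot": [0, 0, 0], "gripper": 5.0},
    {"offset": [-2.1, 0, 0], "rot": [0, 0, 0], "gripper": 5.0},
    {"offset": [-2.4, 0, 0], "rot": [0, 0, 0], "gripper": 5.0}
  ]
}}

```text
time_s: 5.25
eef_pos: [523.4, -73.5, 113.7]
ee_rot: [-0.001, -0.178, 0.984, -0.0]
force: [-5.1, -2.1, 7.4]
grip_width: 0.589
grip_force: 3.7
```

Request:
{"name": "step_arm", "arguments": {
  "plan": [
    {"offset": [-0.3, 0, 0], "rot": [0, 0, 0], "gripper": 5.0},
    {"offset": [-0.6, 0, 0], "rot": [0, 0, 0], "gripper": 5.0},
    {"offset": [-0.9, 0, 0], "rot": [0, 0, 0], "gripper": 5.0},
    {"offset": [-1.2, 0, 0], "rot": [0, 0, 0], "gripper": 5.0},
    {"offset": [-1.5, 0, 0], "rot": [0, 0, 0], "gripper": 5.0},
    {"offset": [-1.8, 0, 0], "rot": [0, 0, 0], "gripper": 5.0},
    {"offset": [-2.1, 0, 0], "rot": [0, 0, 0], "gripper": 5.0}
  ]
}}

```text
time_s: 5.95
eef_pos: [543.1, -66.1, 113.8]
ee_rot: [-0.001, -0.178, 0.984, -0.0]
force: [-5.1, -2.5, 6.3]
grip_width: 0.586
grip_force: 3.7
```

```bash
cat > look.py <<'E'
from h import *
from fit import bb,quad
import sys
s=sense();print({k:np.round(s[k],2) for k in("time_s","eef_pos","force","wrist_torque","grip_width")})
th=np.radians(20.5);R=np.array([[np.cos(th),np.sin(th)],[-np.sin(th),np.cos(th)]])
print("tcp stage",R@(np.array(s["eef_pos"])[:2]-[572.3,-70.4]))
c=cam("scene");hsv=cv2.cvtColor(c["color"],cv2.COLOR_RGB2HSV); roi=np.zeros(hsv.shape[:2],np.uint8); roi[135:220,210:310]=1
q=quad(bb(hsv,(100,110,50),(125,255,255),roi)); w=onz(c,q,54)[:,:2]; print("blue quad stage",((w-[572.3,-70.4])@R.T).round(1).tolist())
cv2.imwrite(sys.argv[1],cv2.resize(c["color"][115:215,205:325][:,:,::-1],None,fx=5,fy=5,interpolation=cv2.INTER_CUBIC))
E
python3 look.py pics/c4.png
```

```text
{'time_s': np.float64(5.95), 'eef_pos': array([543.13, -66.14, 113.76]), 'force': array([-5.12, -2.47,  6.34]), 'wrist_torque': array([-0.09,  0.91,  0.09]), 'grip_width': np.float64(0.59)}
tcp stage [-25.82726694  14.20274931]
blue quad stage [[69.7, 11.8], [67.1, -50.2], [-16.4, -46.9], [-15.9, -31.1]]
```

View pics/c4.png

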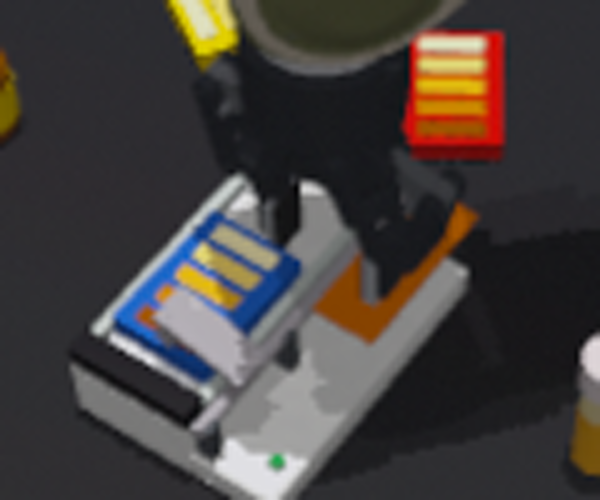

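The slide is now under the nose with about 10 mm left to the stop: its leading edge is at (165,360) and the black stop at (140,380). I'll carry on slowly until contact.

Request:
{"name": "step_arm", "arguments": {
  "plan": [
    {"offset": [-0.2, 0, 0], "rot": [0, 0, 0], "gripper": 5.0},
    {"offset": [-0.4, 0, 0], "rot": [0, 0, 0], "gripper": 5.0},
    {"offset": [-0.6, 0, 0], "rot": [0, 0, 0], "gripper": 5.0},
    {"offset": [-0.7, 0, 0], "rot": [0, 0, 0], "gripper": 5.0},
    {"offset": [-0.8, 0, 0], "rot": [0, 0, 0], "gripper": 5.0}
  ]
}}

```text
time_s: 6.5
eef_pos: [550.6, -63.4, 113.8]
ee_rot: [-0.001, -0.178, 0.984, -0.0]
force: [-5.9, -2.1, 7.4]
grip_width: 0.586
grip_force: 3.7
```

Request:
{"name": "step_arm", "arguments": {
  "plan": [
    {"offset": [-0.1, 0, 0], "rot": [0, 0, 0], "gripper": 5.0},
    {"offset": [-0.2, 0, 0], "rot": [0, 0, 0], "gripper": 5.0},
    {"offset": [-0.2, 0, 0], "rot": [0, 0, 0], "gripper": 5.0}
  ]
}}

```text
time_s: 6.8
eef_pos: [552.6, -62.7, 113.8]
ee_rot: [-0.001, -0.178, 0.984, -0.0]
force: [-4.8, -1.1, 6.4]
grip_width: 0.586
grip_force: 3.5
```

Request:
{"name": "step_arm", "arguments": {
  "plan": [
    {"offset": [-0.1, 0, 0], "rot": [0, 0, 0], "gripper": 5.0},
    {"offset": [-0.2, 0, 0], "rot": [0, 0, 0], "gripper": 5.0},
    {"offset": [-0.2, 0, 0], "rot": [0, 0, 0], "gripper": 5.0}
  ]
}}

```text
time_s: 7.1
eef_pos: [553.5, -62.4, 113.7]
ee_rot: [-0.003, -0.178, 0.984, -0.0]
force: [-12.4, -3.9, 10.9]
grip_width: 0.586
grip_force: 8.3
```

```bash
python3 look.py pics/c5.png
```

```text
{'time_s': np.float64(7.1), 'eef_pos': array([553.48, -62.37, 113.74]), 'force': array([-12.42,  -3.93,  10.86]), 'wrist_torque': array([-0.65,  1.88, -0.17]), 'grip_width': np.float64(0.59)}
tcp stage [-14.81623915  14.11425599]
blue quad stage [[-6.4, 9.3], [75.9, 7.7], [74.4, -50.4], [-4.6, -47.3]]
```

View pics/c5.png

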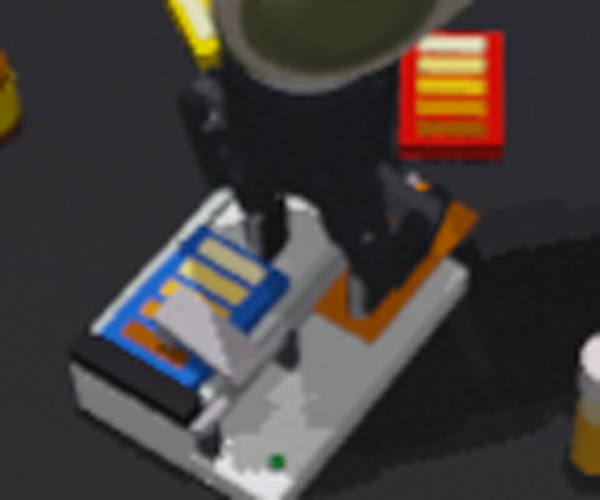

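The slide's front edge is at stage x ≈ 75 against the stop, and the force jumped from 5.5 to 13 N. I'll give one small extra nudge, back off 4 mm so the slide isn't dragged upward, then lift to let the clip close.

Request:
{"name": "step_arm", "arguments": {
  "plan": [
    {"offset": [-0.06, 0, 0], "rot": [0, 0, 0], "gripper": 5.0},
    {"offset": [-0.06, 0, 0], "rot": [0, 0, 0], "gripper": 5.0}
  ]
}}

```text
time_s: 7.35
eef_pos: [553.6, -62.3, 113.7]
ee_rot: [-0.003, -0.178, 0.984, 0.0]
force: [-15.3, -6.6, 12.3]
grip_width: 0.587
grip_force: 9.3
```

Request:
{"name": "step_arm", "arguments": {
  "plan": [
    {"offset": [0.1, 0, 0], "rot": [0, 0, 0], "gripper": 5.0},
    {"offset": [0.3, 0, 0], "rot": [0, 0, 0], "gripper": 5.0},
    {"offset": [0.5, 0, 0], "rot": [0, 0, 0], "gripper": 5.0},
    {"offset": [0.5, 0, 0], "rot": [0, 0, 0], "gripper": 5.0}
  ]
}}

```text
time_s: 7.75
eef_pos: [551.5, -63.3, 114.5]
ee_rot: [0.001, -0.177, 0.984, -0.001]
force: [2.9, 1.2, 6.9]
grip_width: 0.587
grip_force: 3.1
```

Request:
{"name": "step_arm", "arguments": {
  "plan": [
    {"offset": [0, 0, -0.2], "rot": [0, 0, 0], "gripper": 5.0},
    {"offset": [0, 0, -0.5], "rot": [0, 0, 0], "gripper": 5.0},
    {"offset": [0, 0, -0.9], "rot": [0, 0, 0], "gripper": 5.0},
    {"offset": [0, 0, -1.5], "rot": [0, 0, 0], "gripper": 5.0},
    {"offset": [0, 0, -3], "rot": [0, 0, 0], "gripper": 5.0},
    {"offset": [0, 0, -6], "rot": [0, 0, 0], "gripper": 5.0},
    {"offset": [3, 0, -9], "rot": [0, 0, 0], "gripper": 5.0},
    {"offset": [7, 0, -12], "rot": [0, 0, 0], "gripper": 5.0},
    {"offset": [11, 0, -14], "rot": [0, 0, 0], "gripper": 5.0},
    {"offset": [14, 0, -15], "rot": [0, 0, 0], "gripper": 5.0},
    {"offset": [15, 0, -15], "rot": [0, 0, 0], "gripper": 5.0},
    {"offset": [15, 0, -15], "rot": [0, 0, 0], "gripper": 5.0}
  ]
}}

```text
time_s: 8.95
eef_pos: [409.6, -115.8, 264.0]
ee_rot: [0.0, -0.177, 0.984, -0.0]
force: [0.7, -0.1, 0.8]
grip_width: 0.587
grip_force: 0.0
```

```bash
python3 look.py pics/c6.png
```

```text
{'time_s': np.float64(8.95), 'eef_pos': array([ 409.65, -115.82,  264.05]), 'force': array([ 0.71, -0.09,  0.78]), 'wrist_torque': array([-0.  , -0.04,  0.01]), 'grip_width': np.float64(0.59)}
tcp stage [-168.26008283   14.41409876]
blue quad stage [[-5.0, 7.2], [75.9, 7.7], [74.4, -50.4], [-4.6, -47.3]]
```

View pics/c6.png

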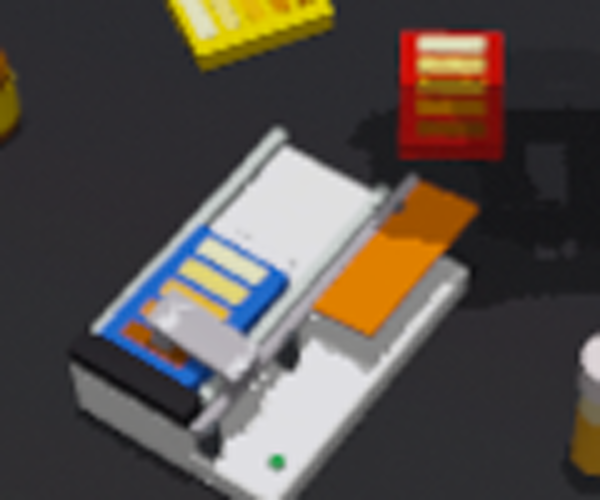

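The slide spans stage x −5 to +75, so it is home, with its edge touching the stop at about (140,370). The clip has closed on top of it and the arm is clear.

```bash
python3 -c "
from rig import *
print(finish_job())"
```

```text
the job is handed in; nothing more can be done
None
```

The blue slide is home against the black stop with the clip closed on top of it; the arm is clear, the bottles, vial and flask were not touched, and I handed the job in at about 9 s (no verdict was returned).

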